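# Offer the trackball in its carrier

### The job

The loose ball of a trackball lies in the hollow of a small round carrier with a bridge handle. Pick the carrier up by its handle, bring it over the middle of the notebook and turn it about a quarter turn so that the gap in its rim faces straight to the chair's side of the desk (the right-hand edge, seen from the robot), keeping it level so that the ball stays in the middle of the hollow. Do not touch the ball or disturb the other things; finish while holding the carrier still, level, about a hand's breadth (10 cm) above the notebook.

Things in the scene. Friction and masses are not known exactly. Their poses are not given: they have to be found in the camera images.
- carrier: round wooden carrier, 124 mm across, with a bridge handle, about 0.22 kg, standing loose on the desk. Origin: centre of its underside; z up. Its flat plate is 11.5 mm thick with a shallow conical hollow 68 mm across (slope 8 degrees) in its middle; a metal rail standing 9 mm above the plate runs as a lip round the rim except for an 80 degree gap centred on its own -x side. At the start the gap faces the robot (carrier x along world x) within 0.6 rad
- grip (a point): centre of the carrier's handle bar, 107 mm above its underside, straight over the hollow and the centre of mass. The bar runs along the carrier's y: 74 mm long, 16 mm thick along the carrier's x (close the fingers along this), 18 mm high, underside 98 mm above the carrier's underside; two thin metal legs at y = +-54 mm carry it, and below it the space is free down to the ball's top 41 mm above the carrier's underside
- open_side (a point): middle of the gap in the carrier's lip rail, at the rim, 62 mm from the carrier's axis along its own -x
- hollow (a point): bottom of the carrier's conical hollow, 7 mm above the carrier's underside, on its axis
- ball: the loose ball itself (its axes turn as it rolls; origin: see point ball_center for its centre)
- ball_center (a point): centre of the loose ball: dark plastic, 34 mm diameter, about 40 g; it rests at the bottom of the hollow and rolls out if the carrier is tilted by more than 8 degrees or accelerated sideways by more than about 1.3 m/s2
- notebook: closed notebook with a beige cover and wire binding lying flat on the desk beyond the carrier, 210x152x13 mm, loose. Origin: centre of its underside; its long side is along its own x, which points roughly along world y
- chair_edge (a point): point on the desk's edge on the chair's side (the robot's right, world -y), at the height of the desk top; fixed, its axes are the world's, so its -y points to the chair's side
- clip_dish: small round dish of paper clips, 68 mm across, 24 mm high; bystander, it may have changed places with the carrier. Origin: centre of its underside
- keys: bunch of keys, 112x120x8 mm, lying flat; bystander on the left. Origin: centre of its underside
- ink_pad: flat green-lidded ink pad, 64x102x14 mm; bystander on the left. Origin: centre of its underside
- stamp: rubber stamp with a round wooden grip, 24x58x59 mm; bystander on the left. Origin: centre of its underside
There are look-alikes about, which are no part of the job. Of the things like the ball, leave any that is pink; of the rest the smaller one is meant.

How it is judged:
By the outcome, as a careful person would: the job done as asked, in the order asked, and still so for the second after the job is handed in, while the arm keeps its last pose, push and grip.
It also fails if it takes over 45 s, if anything falls off the work surface, if the arm or the gripper's body presses on something with over 40 N, if the wrist force passes 120 N, or if a joint passes its speed limit or range.

### The arm

A 6-joint arm with a two-finger parallel gripper is mounted at the origin on the work surface; the furniture and walls round the work are solid. World frame = base frame: x ahead of the robot, y to its left, z up, the work surface at z = 0. Lengths are in m, angles in rad, forces in N, time in s.
With the tool pointing down it reaches from about 0.3 to 0.875 m from the base axis. Payload 6.4 kg.
Tool frame: the origin (TCP) lies on the centre line of the jaws, within the pads' length; the fingertips stand 11 mm ahead of it and the grasp point (between the pads) lies 8 mm behind it; x points along the fingers, y is the direction in which the jaws open and shut, and the axes are right-handed (so a half turn about x gives the same grasp; the last joint's range is limited). The gripper opens to 85 mm and grips with 20 to 120 N. Pads are 22 mm wide; open, the fingers measure 114 mm over their backs; the gripper's body (76 mm by 85 mm) begins 54 mm behind the grasp point. The pads swing forward as they close: fully open they stand 13 mm farther back than shut.
Start: joints at [-1.452, 0.181, 1.607, -0, 1.354, -0.206], TCP at [0.184, -0.545, 0.242] pointing down, gripper open.
Joint ranges: [-2.99, 2.99], [-0.89, 2.07], [0.3, 2.58], [-1.14, 4.28], [0, 2.63], [-3.12, 3.12]. Speed limits (rad/s): [2.57, 2.57, 3.01, 3.14, 3.14, 3.14].

### API

Orientations are given as a unit quaternion [w, x, y, z].
In Python, from bench import ctrl, camera, hand_in gives the robot as it stands. The module is installed in compiled form; this text tells all that it offers.
- The arm moves only by the tool drive_tool, never from a script. Its argument "increments" is a list of rows, each a list of 7 numbers: the shift along the tool's x, y, z in m, then the turn, a rotation vector about the tool's x, y, z in degrees, then the gripper's target within -1 to 1 (fully open at 1, half-way at 0, shut at -1). In form: [[dx, dy, dz, rx, ry, rz, claw], ...]. A call has 1 to 10 rows; each row shifts and turns the commanded pose from where the row before left it, along the tool's axes as they then stand; what a row does not reach is not made up. A row lasts 1/8 s, in which the tool goes at most 62.5 mm and 10.7 degrees, less where a joint would pass 70% of its speed; a pose out of reach is approached as far as the arm can. A call is refused whole if a number of a shift passes 0.0625 or a number of a turn 10.7, either way. A call with a gripper value outside its range is refused whole. The fingers move at their own pace and stop on an object; the grip force is fixed at half the most. Time passes only in rows, so rows that do not move let the fingers close. It gives the time, the measured TCP pose, the force and the opening at its end, in the units of the state.
- ctrl.get_obs(): the state, without advancing time (a new reading comes with each control period).
- camera(name): name is "side" or "top" or "wrist"; returns a dict with "img" (400x640x3 uint8, red, green, blue), "depth" (400x640 float32, m along the optical axis (not along the pixel's ray), 0 where there is no reading), "fx", "fy", "cx", "cy" (pixels), "world_from_camera" (4x4, takes a point from camera to world coordinates); the wrist camera has in their place "hand_eye" (4x4, takes a point from camera to tool coordinates, whose origin is the TCP and whose axes are the tool frame's). Camera axes: x right, y down, z forward; pixel columns grow to the right and rows downward; lengths in m; the calibration is good to about 2 mm. A picture is of the moment at which its call begins: read the wrist's pose just before it.
- hand_in(): hands the job in, once; it reports no verdict.
The state is a dict: "time_s": time; "q": joint angles; "dq": joint speeds; "joint_efforts": joint torques, N m; "eef_pos": TCP position; "eef_rot": TCP orientation; "wrist_force": force on the tool from outside, world axes, zero at the start; "torque": the same for the moment, N m; "opening": opening from 0.0 (shut) to 1.0 (fully open).
Only numpy, scipy, OpenCV 4.12 (cv2) and the standard library are available. Lean on these libraries where they do the work, as an engineer would, in place of code of your own. Each camera call takes 0.05 s, during which the arm holds its last target.

## Working session

There is one attempt and no reset: what is moved stays moved. The work goes in short steps, Python scripts to look and compute and a tool call to move; the robot and the scene stay as the last step left them, time stands still between calls to the robot, and variables do not carry over. Pictures are saved under pics/ and viewed, and the job is handed in when it is done.

Besides the shell and the picture viewer there is one more tool, called after ">>>" as name(argument=value, ...) on one line, values as JSON. drive_tool: Moves the arm, as the interface text tells. Its arguments: {"type":"object","properties":{"increments":{"type":"array","items":{"type":"array","items":{"type":"number"}}}},"required":["increments"]}

```bash
mkdir -p pics; ls; python3 - <<'E'
from bench import ctrl,camera
import cv2,numpy as np
o=ctrl.get_obs();print(o)
for n in("top","side","wrist"):
    c=camera(n);cv2.imwrite(f"pics/{n}0.png",c["img"][:,:,::-1]);np.savez(f"{n}0.npz",**c)
    print(n,c["fx"],c["fy"],c["cx"],c["cy"]);print(c.get("world_from_camera",c.get("hand_eye")))
E
```

```text
pics
{'time_s': 0.0, 'q': array([-1.45229387e+00,  1.81540303e-01,  1.60802119e+00,  3.42928346e-06,
        1.35381862e+00, -2.06304968e-01]), 'dq': array([-0.00123973, -0.00157925, -0.00083448,  0.00153956,  0.00094915,
        0.00162025]), 'joint_efforts': array([ 8.75640671e-05, -4.44869006e+01, -3.51336908e+01, -2.06644281e-04,
        8.84516659e-03,  1.84827871e-05]), 'eef_pos': array([ 0.1834466 , -0.54437607,  0.2413782 ]), 'eef_rot': array([ 0.11370102,  0.69783098,  0.11496363, -0.69777315]), 'wrist_force': array([ 0.44555131, -0.30052414,  0.37958628]), 'torque': array([-0.00080189, -0.03280246, -0.0327197 ]), 'opening': 1.0005054677464065}
top 471.2032177075522 471.2032177075522 320.3831705957363 197.13875181567474
[[-0.02175372 -0.98092608  0.19316005  0.33675478]
 [-0.99968494  0.01892226 -0.01649167 -0.07308569]
 [ 0.01252209 -0.19345795 -0.98102865  1.1210421 ]
 [ 0.          0.          0.          1.        ]]
side 456.1813995253387 456.1813995253387 313.7734391529925 202.9387097326541
[[ 0.99827298 -0.03335312  0.04835925  0.4727183 ]
 [-0.05825453 -0.66825599  0.74164705 -0.84055526]
 [ 0.00758012 -0.74318336 -0.66904487  0.76706943]
 [ 0.          0.          0.          1.        ]]
wrist 324.8561536711259 324.8561536711259 313.322592251361 195.5706905727789
[[ 6.68506722e-04 -3.19614472e-01  9.47547435e-01 -1.30596554e-01]
 [ 9.99998200e-01  1.89648657e-03 -6.58130260e-05  2.43196811e-05]
 [-1.77597619e-03  9.47545773e-01  3.19615164e-01 -8.01649656e-02]
 [ 0.00000000e+00  0.00000000e+00  0.00000000e+00  1.00000000e+00]]
```

View pics/top0.png

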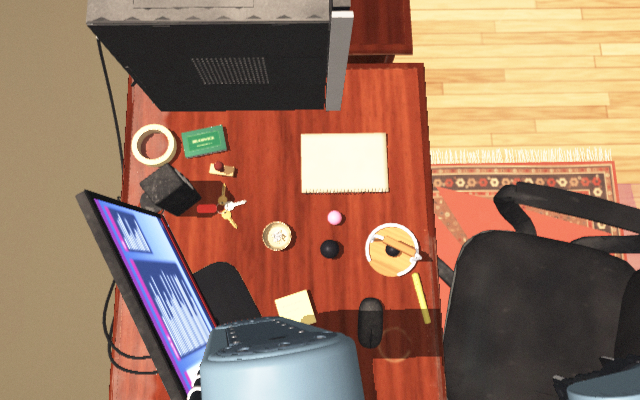

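View pics/side0.png

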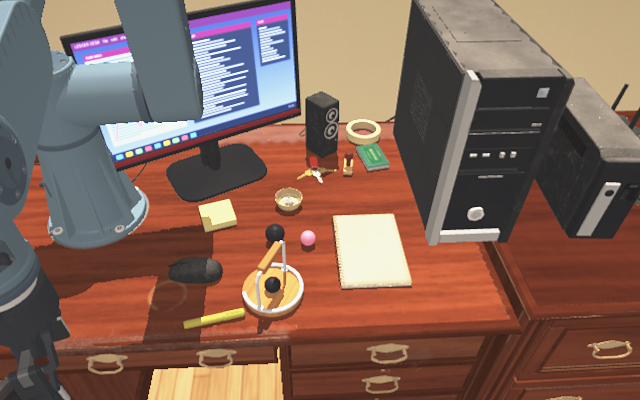

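The top view shows the carrier at about (393,250) with the small dark ball in it and the notebook at (344,163). The larger dark ball (331,249) and the pink ball (335,218) stay out of it. Next I'll measure.

```bash
python3 - <<'E'
import cv2,numpy as np
t=np.load("top0.npz");s=np.load("side0.npz")
a=cv2.resize(t["img"][205:295,345:445,::-1],None,fx=6,fy=6,interpolation=cv2.INTER_CUBIC)
b=cv2.resize(s["img"][230:325,230:320,::-1],None,fx=6,fy=6,interpolation=cv2.INTER_CUBIC)
cv2.imwrite("pics/ta.png",a);cv2.imwrite("pics/sb.png",b)
for n,c in(("top",t),("side",s)):
    d=c["depth"];v,u=np.mgrid[:400,:640];M=c["world_from_camera"]
    P=np.stack([(u-c["cx"])/c["fx"]*d,(v-c["cy"])/c["fy"]*d,d],-1)@M[:3,:3].T+M[:3,3]
    ok=d>0;hsv=cv2.cvtColor(c["img"],cv2.COLOR_RGB2HSV)
    # bar
    R=ok&(P[...,2]>.095)&(P[...,2]<.135)&(np.hypot(P[...,0]-.35,P[...,1]+.24)<.13)&(hsv[...,1]>100)
    R=R&(u>225)
    p=P[R];print(n,"bar n",len(p),p.min(0),p.max(0),p.mean(0)) if len(p) else print(n,'none')
    if len(p)>5:
        m=p[:,:2].mean(0);w,V=np.linalg.eigh(np.cov((p[:,:2]-m).T));print(w**.5,V[:,1],np.degrees(np.arctan2(V[1,1],V[0,1])))
    np.save(n+"P.npy",P)
    N=ok&(P[...,2]>.006)&(P[...,2]<.022)&(hsv[...,1]<90)&(hsv[...,2]>140)
    k,l,st,ce=cv2.connectedComponentsWithStats(N.astype(np.uint8))
    i=1+st[1:,4].argmax();q=P[l==i];print("notebook",st[i],q.mean(0),cv2.minAreaRect(q[:,:2].astype(np.float32)))
E
```

```text
top bar n 277 [ 0.40349226 -0.2900553   0.10177373] [ 0.44764851 -0.22159612  0.11996106] [ 0.42506961 -0.25510483  0.11379563]
[0.00485398 0.0212641 ] [0.46435403 0.88564967] 62.331575701149966
notebook [ 301  133   87   60 4587] [ 0.64083663 -0.15028891  0.00938539] ((0.6416166424751282, -0.15071164071559906), (0.20901434123516083, 0.14895081520080566), 89.88509368896484)
side bar n 343 [ 0.4043865  -0.29457138  0.09914947] [ 0.44924725 -0.22448155  0.11900259] [ 0.4273404  -0.26299368  0.11311104]
[0.00492872 0.02178067] [0.46832196 0.88355789] 62.074573571621016
notebook [ 333  214   78   73 4588] [ 0.64216827 -0.16218581  0.0103039 ] ((0.6424097418785095, -0.15284058451652527), (0.2120499163866043, 0.14798800647258759), 89.78639221191406)
```

View pics/ta.png

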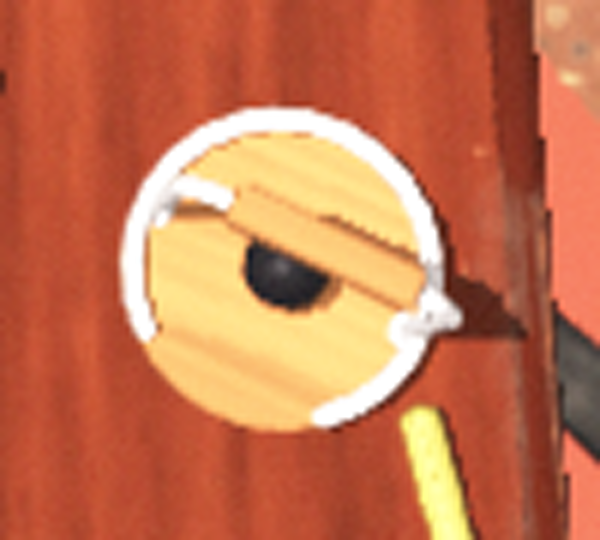

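View pics/sb.png

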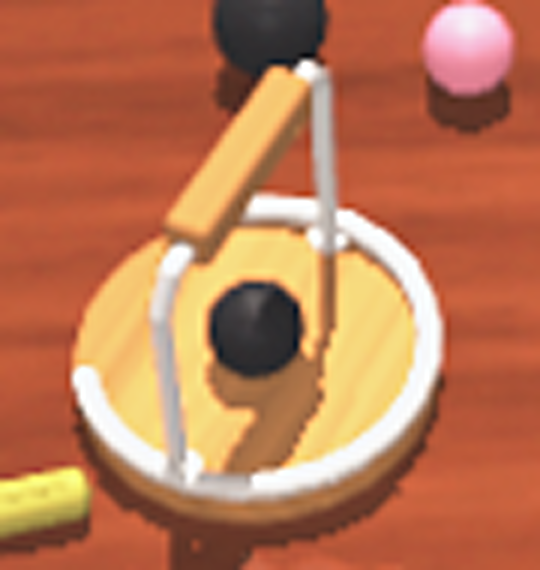

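```bash
python3 - <<'E'
import cv2,numpy as np
from scipy.spatial.transform import Rotation as R
from bench import ctrl
o=ctrl.get_obs();r=R.from_quat(o["eef_rot"],scalar_first=True).as_matrix();print(r.round(3))
for n in("top","side"):
    P=np.load(n+"P.npy");c=np.load(n+"0.npz");hsv=cv2.cvtColor(c["img"],cv2.COLOR_RGB2HSV);ok=c["depth"]>0
    near=ok&(np.hypot(P[...,0]-.426,P[...,1]+.258)<.09)
    b=near&(hsv[...,2]<70)&(P[...,2]>.015)&(P[...,2]<.05)
    print(n,"ball",b.sum(),P[b].mean(0),P[b].max(0),P[b].min(0))
    rail=near&(hsv[...,1]<70)&(hsv[...,2]>150)&(P[...,2]>.010)&(P[...,2]<.03)
    p=P[rail];A=np.c_[2*p[:,:2],np.ones(len(p))];x=np.linalg.lstsq(A,(p[:,:2]**2).sum(1),rcond=None)[0]
    print("rail circ",len(p),x[:2],np.sqrt(x[2]+x[0]**2+x[1]**2),p[:,2].mean())
    a=np.sort(np.degrees(np.arctan2(p[:,1]-x[1],p[:,0]-x[0]))%360);g=np.diff(a);i=g.argmax();print("gap",a[i],a[i+1])
    tall=ok&(P[...,2]>.15)&(P[...,0]>.5)&(P[...,1]<.35)&(P[...,1]>-.4)&(P[...,0]<1.2)
    q=P[tall];print("tower",len(q),q.min(0),q.max(0))
    for lo in np.arange(.1,.6,.1):
        k=tall&(abs(P[...,2]-lo)<.05); 
        if k.sum():print(lo,P[k][:,:2].min(0))
E
```

```text
[[-0.     0.319 -0.948]
 [ 0.001 -0.948 -0.319]
 [-1.    -0.001 -0.   ]]
top ball 73 [ 0.42065648 -0.25199791  0.03468088] [ 0.4335028  -0.24043572  0.04262497] [ 0.41186594 -0.26770843  0.02353257]
rail circ 412 [ 0.42617626 -0.25572089] 0.058046122911137664 0.01796928072699756
gap 115.47138824877077 189.2480984118223
tower 22336 [ 0.50001908 -0.14689561  0.15006042] [0.86908319 0.30504295 0.41437343]
0.2 [ 0.50001908 -0.14641163]
0.30000000000000004 [ 0.7741382 -0.1465801]
0.4 [ 0.77401382 -0.14689561]
side ball 164 [ 0.42839788 -0.26697296  0.03202472] [ 0.4419177  -0.25228408  0.04148821] [ 0.41361137 -0.27594001  0.0170253 ]
rail circ 559 [ 0.42766008 -0.26060768] 0.05786388417262644 0.01857552396405242
gap 93.51630792354368 182.66073552570018
tower 31745 [ 0.50003842 -0.15986403  0.15000354] [1.19996581 0.29991377 0.41411961]
0.2 [ 0.50003842 -0.15986403]
0.30000000000000004 [ 0.77589206 -0.15253257]
0.4 [ 0.77617997 -0.15208466]
```

```bash
cat > plan.py <<'E'
import numpy as np,sys
from scipy.spatial.transform import Rotation as R
from bench import ctrl
def plan(goal,yaw,n,claw):
    "tool-axis increments, min-jerk, from the measured pose to goal xyz with tool down and tool-y at yaw deg"
    o=ctrl.get_obs();p0=o["eef_pos"];r0=R.from_quat(o["eef_rot"],scalar_first=True)
    y=np.radians(yaw);yy=np.array([np.cos(y),np.sin(y),0]);xx=np.array([0,0,-1.]);rg=R.from_matrix(np.c_[xx,yy,np.cross(xx,yy)])
    rv=(r0.inv()*rg).as_rotvec();print("at",o["time_s"],p0.round(4),"yaw",np.degrees(np.arctan2(*r0.as_matrix()[1::-1,1])).round(2),"turn",np.degrees(rv).round(2))
    p=np.array(p0);r=r0;a=0*rv
    for i in range(1,n+1):
        t=i/n;s=10*t**3-15*t**4+6*t**5
        d=r.inv().apply(p0+s*(np.array(goal)-p0)-p).round(4)
        k=np.round(np.degrees(rv)*s-a,1);a=a+k
        p=p+r.apply(d);r=r*R.from_rotvec(np.radians(k))
        print([float(v)+0 for v in (*d,*k)]+[claw])
if __name__=="__main__":
    v=[float(x) for x in sys.argv[1:]];plan(v[:3],v[3],int(v[4]),v[5])
E
python3 plan.py .427 -.258 .2 -28 20 1
```

```text
at 0.15 [ 0.1835 -0.5445  0.2416] yaw -71.39 turn [-4.339e+01 -4.000e-02  7.000e-02]
[0.0, -0.0002, -0.0004, -0.1, 0.0, 0.0, 1.0]
[0.0004, -0.0015, -0.0024, -0.3, 0.0, 0.0, 1.0]
[0.0007, -0.0034, -0.0058, -0.8, 0.0, 0.0, 1.0]
[0.0013, -0.0059, -0.0102, -1.3, 0.0, 0.0, 1.0]
[0.0019, -0.0082, -0.0151, -2.0, 0.0, 0.0, 1.0]
[0.0025, -0.01, -0.02, -2.6, 0.0, 0.0, 1.0]
[0.0031, -0.0109, -0.0248, -3.1, 0.0, 0.0, 1.0]
[0.0034, -0.011, -0.0289, -3.6, 0.0, 0.0, 1.0]
[0.0038, -0.01, -0.0321, -3.9, 0.0, 0.0, 1.0]
[0.0039, -0.0081, -0.0341, -4.0, 0.0, 0.0, 1.0]
[0.0039, -0.0056, -0.0346, -4.0, 0.0, 0.0, 1.0]
[0.0037, -0.0031, -0.0334, -3.9, 0.0, 0.0, 1.0]
[0.0035, -0.0008, -0.031, -3.6, 0.0, 0.1, 1.0]
[0.003, 0.001, -0.027, -3.1, 0.0, 0.0, 1.0]
[0.0025, 0.0021, -0.0223, -2.6, 0.0, 0.0, 1.0]
[0.0019, 0.0023, -0.017, -2.0, 0.0, 0.0, 1.0]
[0.0013, 0.002, -0.0116, -1.3, 0.0, 0.0, 1.0]
[0.0008, 0.0014, -0.0067, -0.8, 0.0, 0.0, 1.0]
[0.0003, 0.0005, -0.0027, -0.3, 0.0, 0.0, 1.0]
[0.0, 0.0001, -0.0004, -0.1, 0.0, 0.0, 1.0]
```

>>> drive_tool(increments=[[0.001,-0.005,-0.009,-1,0,0,1],[0.002,-0.014,-0.025,-3,0,0,1],[0.004,-0.021,-0.04,-5,0,0,1],[0.006,-0.022,-0.05,-6,0,0,1],[0.007,-0.018,-0.057,-7,0,0,1],[0.007,-0.009,-0.057,-7,0,0,1],[0.006,0,-0.05,-6,0,0,1],[0.005,0.003,-0.04,-5,0,0,1],[0.003,0.004,-0.022,-3,0,0,1],[0,0,0,0,0,0,1]])

```text
time_s: 1.4
eef_pos: [0.4225, -0.2619, 0.201]
eef_rot: [0.363, 0.607, 0.363, -0.607]
wrist_force: [0.3, -0.6, -0.7]
opening: 1.002
```

```bash
python3 plan.py .427 -.258 .2 -28 3 1; python3 - <<'E'
from bench import ctrl,camera
import cv2,numpy as np
from scipy.spatial.transform import Rotation as R
o=ctrl.get_obs();c=camera("wrist");cv2.imwrite("pics/w1.png",c["img"][:,:,::-1]);np.savez("w1.npz",pos=o["eef_pos"],rot=o["eef_rot"],**c)
M=c["hand_eye"];d=c["depth"];v,u=np.mgrid[:400,:640]
P=np.stack([(u-c["cx"])/c["fx"]*d,(v-c["cy"])/c["fy"]*d,d],-1)@M[:3,:3].T+M[:3,3]
P=P@R.from_quat(o["eef_rot"],scalar_first=True).as_matrix().T+o["eef_pos"]
hsv=cv2.cvtColor(c["img"],cv2.COLOR_RGB2HSV)
near=(d>0)&(np.hypot(P[...,0]-.427,P[...,1]+.258)<.07)
b=near&(P[...,2]>.095)&(P[...,2]<.125)&(hsv[...,1]>90);p=P[b].astype(np.float32)
print(len(p),p.mean(0),p.min(0),p.max(0),cv2.minAreaRect(p[:,:2]))
E
```

```text
at 1.4 [ 0.4225 -0.2619  0.201 ] yaw -28.19 turn [-0.19 -0.03  0.04]
[0.0002, 0.0004, -0.0012, 0.0, 0.0, 0.0, 1.0]
[0.0006, 0.0013, -0.0032, -0.1, 0.0, 0.0, 1.0]
[0.0002, 0.0004, -0.0012, -0.1, 0.0, 0.0, 1.0]Traceback (most recent call last):
  File "<stdin>", line 11, in <module>
cv2.error: OpenCV(4.12.0) /io/opencv/modules/imgproc/src/convhull.cpp:143: error: (-215:Assertion failed) total >= 0 && (depth == CV_32F || depth == CV_32S) in function 'convexHull'
```

View pics/w1.png

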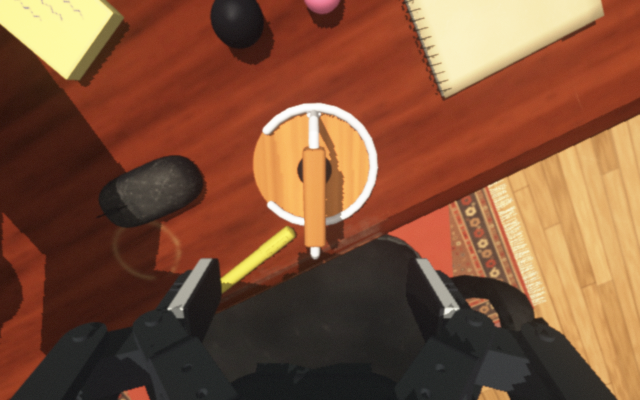

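The wrist view shows the bar upright in the picture, from (314,150) to (315,247), midway between the fingers. The depth mask came back empty, so I'll check why.

```bash
python3 - <<'E'
import cv2,numpy as np
from scipy.spatial.transform import Rotation as R
c=np.load("w1.npz");M=c["hand_eye"];d=c["depth"]
print([ (v,d[v,315]) for v in (160,200,240)], c["pos"])
Rm=R.from_quat(c["rot"],scalar_first=True).as_matrix()
hsv=cv2.cvtColor(c["img"],cv2.COLOR_RGB2HSV)
print(hsv[200,290:340:4],hsv[160,270])
def cast(u,v,z):
    r=Rm@(M[:3,:3]@np.array([(u-c["cx"])/c["fx"],(v-c["cy"])/c["fy"],1]));o=Rm@M[:3,3]+c["pos"]
    return o+r*(z-o[2])/r[2]
b=((hsv[...,0]<16)&(hsv[...,1]>170)&(hsv[...,2]>140)).astype(np.uint8);b[:,:295]=0;b[:,335:]=0;b[:140]=0;b[255:]=0
k,l,st,ce=cv2.connectedComponentsWithStats(b);i=1+st[1:,4].argmax();print(st[i],ce[i])
for v in(150,247):
    print(v,cast(315.5,v,.116).round(4))
for v in (160,200,240):
    row=l[v]==i;print(v,np.where(row)[0][[0,-1]] if row.any() else None)
E
```

```text
[(160, np.float32(0.22135574)), (200, np.float32(0.23024875)), (240, np.float32(0.24032266))] [ 0.42251347 -0.26189776  0.20095047]
[[ 17 155 249]
 [ 17 155 247]
 [ 17 155 248]
 [ 16 159 244]
 [ 15 163 235]
 [ 16 160 240]
 [ 15 163 238]
 [ 16 162 237]
 [ 14 164 230]
 [ 13 163 164]
 [ 13 164 151]
 [ 13 168 155]
 [ 12 164 148]] [ 15 162 237]
[295 225  12  24 196] [299.61734694 236.40816327]
150 [ 0.4416 -0.2264  0.116 ]
247 [ 0.4077 -0.2902  0.116 ]
160 None
200 None
240 [295 304]
```

```bash
python3 - <<'E'
import cv2,numpy as np
from scipy.spatial.transform import Rotation as R
c=np.load("w1.npz");M=c["hand_eye"];d=c["depth"];v,u=np.mgrid[:400,:640]
P=np.stack([(u-c["cx"])/c["fx"]*d,(v-c["cy"])/c["fy"]*d,d],-1)@M[:3,:3].T+M[:3,3]
P=P@R.from_quat(c["rot"],scalar_first=True).as_matrix().T+c["pos"]
hsv=cv2.cvtColor(c["img"],cv2.COLOR_RGB2HSV)
b=(d>0)&(np.hypot(P[...,0]-.427,P[...,1]+.258)<.07)&(P[...,2]>.095)&(P[...,2]<.125)&(hsv[...,1]>110)&(u>290)&(u<340)
p=np.ascontiguousarray(P[b].astype(np.float32));print(len(p),p.mean(0),p.max(0),cv2.minAreaRect(np.ascontiguousarray(p[:,:2])))
E
python3 plan.py .4255 -.258 .1 -28 8 1
```

```text
2196 [ 0.4251149  -0.2555868   0.11461131] [ 0.44641182 -0.22301677  0.11735405] ((0.423660010099411, -0.25802215933799744), (0.07329723984003067, 0.015739236027002335), 62.42967224121094)
at 1.45 [ 0.422  -0.2629  0.2011] yaw -28.29 turn [-0.29  0.    0.03]
[0.0016, 0.0, -0.0001, 0.0, 0.0, 0.0, 1.0]
[0.0089, 0.0001, -0.0005, 0.0, 0.0, 0.0, 1.0]
[0.0173, 0.0001, -0.001, -0.1, 0.0, 0.0, 1.0]
[0.0228, 0.0002, -0.0014, 0.0, 0.0, 0.0, 1.0]
[0.0227, 0.0002, -0.0013, -0.1, 0.0, 0.0, 1.0]
[0.0173, 0.0001, -0.0011, -0.1, 0.0, 0.0, 1.0]
[0.0089, 0.0001, -0.0005, 0.0, 0.0, 0.0, 1.0]
[0.0016, 0.0, -0.0001, 0.0, 0.0, 0.0, 1.0]
```

>>> drive_tool(increments=[[0.005,0,-0.001,0,0,0,1],[0.013,0,-0.002,0,0,0,1],[0.022,0,-0.002,0,0,0,1],[0.025,0,0,0,0,0,1],[0.02,0,0,0,0,0,1],[0.011,0,0,0,0,0,1],[0.005,0,0,0,0,0,1],[0,0,0,0,0,0,1]])

```text
time_s: 2.45
eef_pos: [0.4243, -0.2596, 0.1003]
eef_rot: [-0.362, -0.607, -0.362, 0.607]
wrist_force: [-0.4, -0.8, 0.6]
opening: 0.999
```

```bash
python3 plan.py .4245 -.258 .1 -28 1 1;python3 - <<'E'
from bench import ctrl,camera
import cv2
c=camera("wrist");s=camera("side")
cv2.imwrite("pics/w2.png",c["img"][:,:,::-1]);cv2.imwrite("pics/s2.png",s["img"][:,:,::-1])
E
```

```text
at 2.45 [ 0.4243 -0.2596  0.1003] yaw -28.41 turn [-0.41  0.    0.  ]
[0.0003, -0.0005, -0.0015, -0.4, 0.0, 0.0, 1.0]
```

View pics/w2.png

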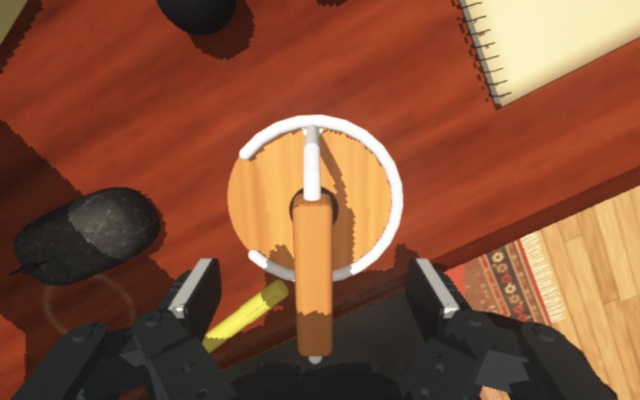

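View pics/s2.png

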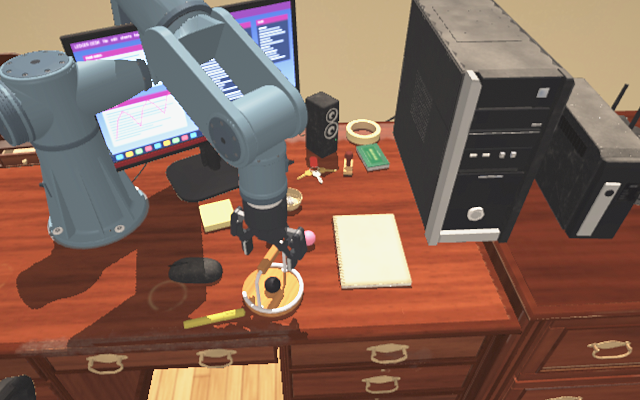

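The bar sits centred between the jaws: it spans columns 296–333 and the fingers are at 220 and 412. I'll close now.

>>> drive_tool(increments=[[0,0,-0.0015,0,0,0,1],[0,0,0,0,0,0,0.3],[0,0,0,0,0,0,0],[0,0,0,0,0,0,-0.3],[0,0,0,0,0,0,-0.5],[0,0,0,0,0,0,-0.7],[0,0,0,0,0,0,-1],[0,0,0,0,0,0,-1],[0,0,0,0,0,0,-1],[0,0,0,0,0,0,-1]])

```text
time_s: 3.8
eef_pos: [0.4252, -0.2583, 0.1005]
eef_rot: [0.362, 0.607, 0.362, -0.607]
wrist_force: [2.0, -1.4, 0.9]
opening: 0.177
```

```bash
python3 plan.py .4245 -.258 .1 -28 1 1;python3 - <<'E'
from bench import ctrl,camera
import cv2
c=camera("wrist")
cv2.imwrite("pics/w3.png",c["img"][:,:,::-1])
E
```

```text
at 3.8 [ 0.4252 -0.2583  0.1005] yaw -28.39 turn [-0.39  0.01 -0.03]
[0.0005, -0.0007, 0.0, -0.4, 0.0, 0.0, 1.0]
```

View pics/w3.png

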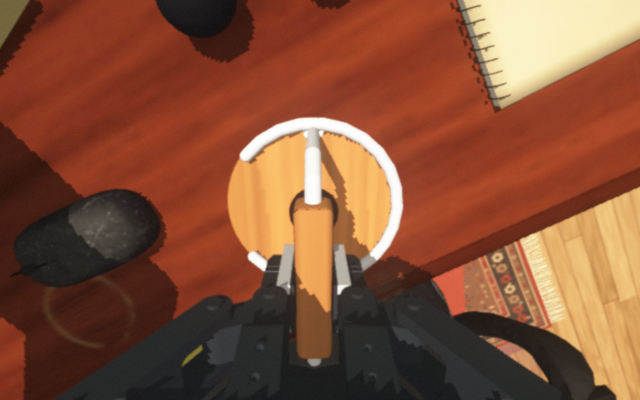

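Opening 0.177, about 15 mm, which fits the bar. Now I'll lift gently.

>>> drive_tool(increments=[[-0.001,0,0,0,0,0,-1],[-0.002,0,0,0,0,0,-1],[-0.004,0,0,0,0,0,-1],[-0.006,0,0,0,0,0,-1],[-0.008,0,0,0,0,0,-1],[-0.006,0,0,0,0,0,-1],[-0.004,0,0,0,0,0,-1],[-0.002,0,0,0,0,0,-1],[-0.001,0,0,0,0,0,-1],[0,0,0,0,0,0,-1]])

```text
time_s: 5.1
eef_pos: [0.4249, -0.258, 0.1342]
eef_rot: [-0.362, -0.607, -0.362, 0.607]
wrist_force: [-0.1, -0.9, -2.2]
opening: 0.179
```

```bash
cat > look.py <<'E'
import sys,cv2,numpy as np
from bench import ctrl,camera
n=sys.argv[1];o=ctrl.get_obs();print(o["time_s"],o["eef_pos"].round(4),o["opening"],o["wrist_force"].round(1),o["torque"].round(3))
c=camera("wrist")["img"];s=camera("side");np.savez("side"+n+".npz",**s)
cv2.imwrite(f"pics/L{n}.png",cv2.resize(np.vstack([c,s["img"]]),None,fx=.75,fy=.75)[:,:,::-1])
E
python3 look.py a
```

```text
5.1 [ 0.4249 -0.258   0.1342] 0.1794035478666229 [-0.1 -0.9 -2.2] [-0.012  0.062  0.017]
```

View pics/La.png

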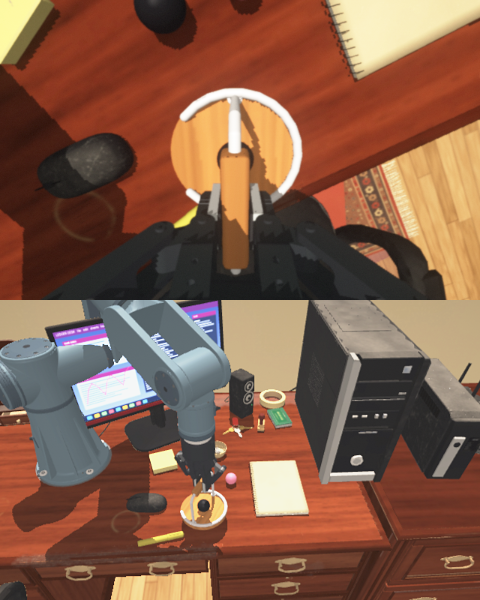

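It is lifted (wrist force −2.2 N, about the carrier's weight) and the ball is still in the hollow. I'll go up to transport height.

>>> drive_tool(increments=[[-0.002,0,0,0,0,0,-1],[-0.006,0,0,0,0,0,-1],[-0.01,0,0,0,0,0,-1],[-0.014,0,0,0,0,0,-1],[-0.016,0,0,0,0,0,-1],[-0.014,0,0,0,0,0,-1],[-0.01,0,0,0,0,0,-1],[-0.006,0,0,0,0,0,-1],[-0.002,0,0,0,0,0,-1],[0,0,0,0,0,0,-1]])

```text
time_s: 6.45
eef_pos: [0.4249, -0.258, 0.214]
eef_rot: [-0.362, -0.607, -0.362, 0.607]
wrist_force: [-0.3, -0.1, -2.5]
opening: 0.175
```

```bash
python3 plan.py .642 -.152 .2145 90 40 -1
```

```text
at 6.45 [ 0.4249 -0.258   0.214 ] yaw -28.39 turn [-1.1839e+02 -4.0000e-02  1.0000e-02]
[0.0, 0.0, 0.0, 0.0, 0.0, 0.0, -1.0]
[0.0, 0.0002, -0.0002, -0.1, 0.0, 0.0, -1.0]
[0.0, 0.0003, -0.0005, -0.3, 0.0, 0.0, -1.0]
[0.0, 0.0007, -0.001, -0.6, 0.0, 0.0, -1.0]
[0.0, 0.0011, -0.0014, -0.9, 0.0, 0.0, -1.0]
[0.0, 0.0015, -0.0021, -1.3, 0.0, 0.0, -1.0]
[0.0, 0.0021, -0.0026, -1.6, 0.0, 0.0, -1.0]
[0.0, 0.0028, -0.0032, -2.1, 0.0, 0.0, -1.0]
[0.0, 0.0034, -0.0037, -2.4, 0.0, 0.0, -1.0]
[-0.0001, 0.0042, -0.0042, -3.0, 0.0, 0.0, -1.0]
[0.0, 0.005, -0.0046, -3.3, 0.0, 0.0, -1.0]
[0.0, 0.006, -0.0047, -3.7, 0.0, 0.0, -1.0]
[0.0, 0.0068, -0.0048, -4.1, 0.0, 0.0, -1.0]
[0.0, 0.0078, -0.0047, -4.4, 0.0, 0.0, -1.0]
[0.0, 0.0086, -0.0043, -4.8, 0.0, 0.0, -1.0]
[-0.0001, 0.0095, -0.0038, -5.0, 0.0, 0.0, -1.0]
[0.0, 0.0102, -0.0031, -5.2, 0.0, 0.0, -1.0]
[0.0, 0.0107, -0.0022, -5.4, 0.0, 0.0, -1.0]
[0.0, 0.0112, -0.0012, -5.5, 0.0, 0.0, -1.0]
[-0.0001, 0.0113, -0.0002, -5.5, 0.0, 0.0, -1.0]
[0.0, 0.0112, 0.001, -5.5, 0.0, 0.0, -1.0]
[0.0, 0.011, 0.002, -5.5, 0.0, 0.0, -1.0]
[0.0, 0.0106, 0.003, -5.4, 0.0, 0.0, -1.0]
[-0.0001, 0.0099, 0.0038, -5.2, 0.0, 0.0, -1.0]
[0.0, 0.0092, 0.0045, -5.0, 0.0, 0.0, -1.0]
[0.0, 0.0082, 0.0051, -4.7, 0.0, 0.0, -1.0]
[0.0, 0.0073, 0.0053, -4.5, 0.0, 0.0, -1.0]
[0.0, 0.0064, 0.0055, -4.1, 0.0, 0.0, -1.0]
[-0.0001, 0.0054, 0.0053, -3.7, 0.0, 0.0, -1.0]
[0.0, 0.0045, 0.0051, -3.3, 0.0, 0.0, -1.0]
[0.0, 0.0037, 0.0046, -2.9, 0.0, 0.0, -1.0]
[0.0, 0.0029, 0.0042, -2.5, 0.0, 0.0, -1.0]
[0.0, 0.0023, 0.0035, -2.1, 0.0, 0.0, -1.0]
[0.0, 0.0017, 0.0029, -1.6, 0.0, 0.0, -1.0]
[0.0, 0.0013, 0.0022, -1.3, 0.0, 0.0, -1.0]
[0.0, 0.0008, 0.0016, -0.9, 0.0, 0.0, -1.0]
[0.0, 0.0005, 0.0011, -0.5, 0.0, 0.0, -1.0]
[0.0, 0.0003, 0.0005, -0.4, 0.0, 0.0, -1.0]
[0.0, 0.0001, 0.0002, -0.1, 0.0, 0.0, -1.0]
[0.0, 0.0, 0.0001, 0.0, 0.0, 0.0, -1.0]
```

First bring it over the notebook, then turn, in the order asked.

>>> drive_tool(increments=[[0,0.0007,-0.001,0,0,0,-1],[0,0.0021,-0.003,0,0,0,-1],[0,0.0036,-0.005,0,0,0,-1],[0,0.0057,-0.008,0,0,0,-1],[0,0.0079,-0.011,0,0,0,-1],[0,0.0093,-0.013,0,0,0,-1],[0,0.01,-0.014,0,0,0,-1],[0,0.01,-0.014,0,0,0,-1],[0,0.01,-0.014,0,0,0,-1],[0,0.0107,-0.015,0,0,0,-1]])

```text
time_s: 7.7
eef_pos: [0.5343, -0.2045, 0.2142]
eef_rot: [-0.362, -0.607, -0.362, 0.607]
wrist_force: [-0.5, -0.1, -3.3]
opening: 0.173
```

>>> drive_tool(increments=[[0,0.0107,-0.015,0,0,0,-1],[0,0.01,-0.014,0,0,0,-1],[0,0.01,-0.014,0,0,0,-1],[0,0.01,-0.014,0,0,0,-1],[0,0.0093,-0.013,0,0,0,-1],[0,0.0079,-0.011,0,0,0,-1],[0,0.0057,-0.008,0,0,0,-1],[0,0.0036,-0.005,0,0,0,-1],[0,0.0021,-0.003,0,0,0,-1],[0,0.0007,-0.001,0,0,0,-1]])

```text
time_s: 8.95
eef_pos: [0.6413, -0.1523, 0.2142]
eef_rot: [-0.362, -0.607, -0.362, 0.607]
wrist_force: [0.2, 0.6, -2.1]
opening: 0.174
```

```bash
python3 look.py b; python3 plan.py .642 -.152 .2145 90 1 -1
```

```text
8.95 [ 0.6413 -0.1523  0.2142] 0.1743571048543225 [ 0.2  0.6 -2.1] [0.029 0.027 0.034]
at 9.05 [ 0.6412 -0.1524  0.2143] yaw -28.4 turn [-1.184e+02 -0.000e+00  1.000e-02]
[-0.0002, 0.0005, -0.0007, -118.4, 0.0, 0.0, -1.0]
```

View pics/Lb.png

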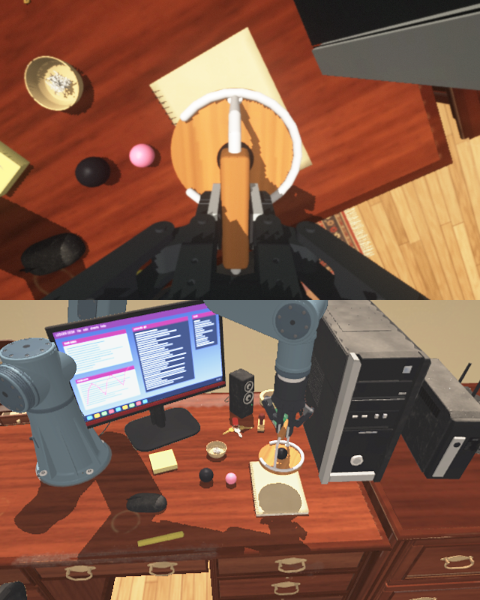

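>>> drive_tool(increments=[[0,0,0,-0.5,0,0,-1],[0,0,0,-1.5,0,0,-1],[0,0,0,-2.5,0,0,-1],[0,0,0,-3.5,0,0,-1],[0,0,0,-4.5,0,0,-1],[0,0,0,-5,0,0,-1],[0,0,0,-5.5,0,0,-1],[0,0,0,-6,0,0,-1],[0,0,0,-6,0,0,-1],[0,0,0,-6,0,0,-1]])

```text
time_s: 10.3
eef_pos: [0.6413, -0.1523, 0.2143]
eef_rot: [0.553, 0.441, 0.553, -0.441]
wrist_force: [-0.3, -0.2, -2.9]
opening: 0.18
```

>>> drive_tool(increments=[[0,0,0,-6,0,0,-1],[0,0,0,-6,0,0,-1],[0,0,0,-6,0,0,-1],[0,0,0,-6,0,0,-1],[0,0,0,-6,0,0,-1],[0,0,0,-6,0,0,-1],[0,0,0,-6,0,0,-1],[0,0,0,-6,0,0,-1]])

```text
time_s: 11.3
eef_pos: [0.6413, -0.1523, 0.2143]
eef_rot: [0.684, 0.178, 0.684, -0.178]
wrist_force: [0.7, 0.9, -1.8]
opening: 0.177
```

>>> drive_tool(increments=[[0,0,0,-6,0,0,-1],[0,0,0,-5.5,0,0,-1],[0,0,0,-5,0,0,-1],[0,0,0,-4.5,0,0,-1],[0,0,0,-3.5,0,0,-1],[0,0,0,-2.5,0,0,-1],[0,0,0,-1.5,0,0,-1],[0,0,0,-0.9,0,0,-1],[0,0,0,0,0,0,-1]])

```text
time_s: 12.42
eef_pos: [0.6413, -0.1523, 0.2143]
eef_rot: [0.707, -0.0, 0.707, 0.0]
wrist_force: [0.5, 0.5, -2.9]
opening: 0.174
```

```bash
python3 look.py c; python3 plan.py .642 -.152 .2145 90 1 -1; python3 - <<'E'
from bench import camera
import cv2,numpy as np
c=camera("top");np.savez("topc.npz",**c);cv2.imwrite("pics/tc.png",c["img"][:,:,::-1])
s=np.load("sidec.npz")["img"];cv2.imwrite("pics/sc.png",cv2.resize(s[130:300,290:430,::-1],None,fx=3.5,fy=3.5,interpolation=cv2.INTER_CUBIC))
E
```

```text
12.425 [ 0.6413 -0.1523  0.2143] 0.17405355972276368 [ 0.5  0.5 -2.9] [ 0.015 -0.035 -0.008]
at 12.525 [ 0.6413 -0.1522  0.2143] yaw 90.0 turn [-0.  0. -0.]
[-0.0002, 0.0002, 0.0007, 0.0, 0.0, 0.0, -1.0]
```

View pics/Lc.png

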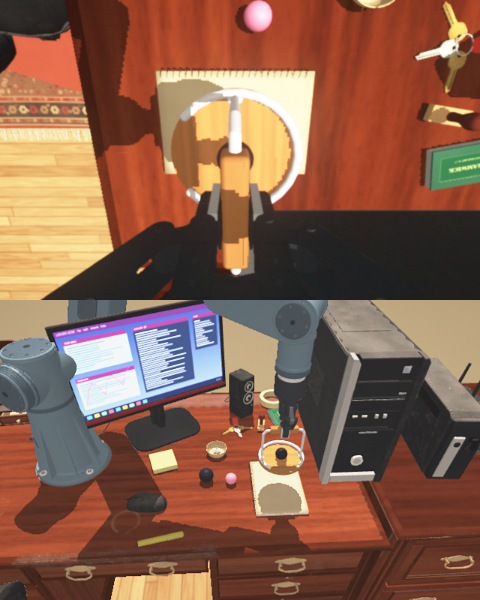

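View pics/tc.png

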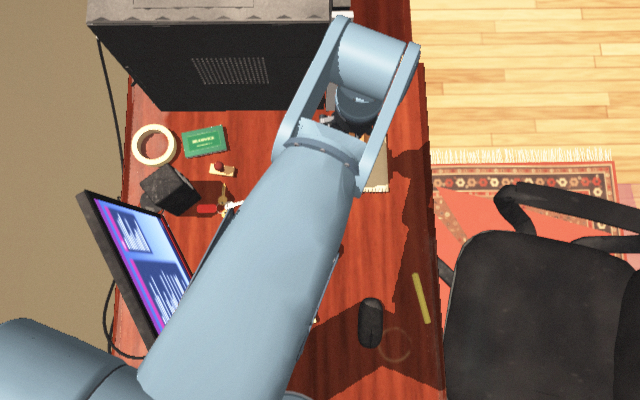

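View pics/sc.png

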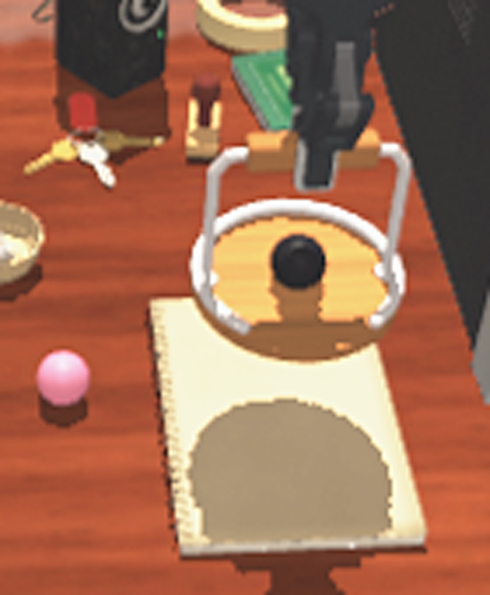

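The side view shows the gap facing the camera, which is the chair's side (crop rim ends (250,325) and (378,320)), with the ball in the middle. I'll check level, height, gap angle and ball position numerically.

```bash
python3 - <<'E'
import cv2,numpy as np
c=np.load("sidec.npz");d=c["depth"];v,u=np.mgrid[:400,:640];M=c["world_from_camera"]
P=np.stack([(u-c["cx"])/c["fx"]*d,(v-c["cy"])/c["fy"]*d,d],-1)@M[:3,:3].T+M[:3,3]
hsv=cv2.cvtColor(c["img"],cv2.COLOR_RGB2HSV)
near=(d>0)&(np.hypot(P[...,0]-.641,P[...,1]+.152)<.08)
rail=near&(hsv[...,1]<80)&(hsv[...,2]>120)&(P[...,2]>.117)&(P[...,2]<.145);p=P[rail]
A=np.c_[2*p[:,:2],np.ones(len(p))];x=np.linalg.lstsq(A,(p[:,:2]**2).sum(1),rcond=None)[0];r=np.sqrt(x[2]+x[0]**2+x[1]**2)
print("rail",len(p),x[:2],r,p[:,2].mean())
a=np.sort(np.degrees(np.arctan2(p[:,1]-x[1],p[:,0]-x[0]))%360);g=np.diff(a);i=g.argmax();print("gap",a[i],a[i+1],(a[i]+a[i+1])/2)
pl=near&(hsv[...,1]>100)&(hsv[...,2]>100)&(P[...,2]>.112)&(P[...,2]<.14);q=P[pl];rr=np.hypot(q[:,0]-x[0],q[:,1]-x[1]);q=q[(rr>.037)&(rr<.055)]
f=np.linalg.lstsq(np.c_[q[:,:2]-x[:2],np.ones(len(q))],q[:,2],rcond=None)[0];print("plate",len(q),np.degrees(np.arctan(f[:2])),f[2])
b=near&(hsv[...,2]<70)&(P[...,2]>.12)&(P[...,2]<.165)&(v>190);q=P[b]
A=np.c_[2*q,np.ones(len(q))];y=np.linalg.lstsq(A,(q**2).sum(1),rcond=None)[0];print("ball",len(q),y[:3],np.sqrt(y[3]+(y[:3]**2).sum()))
bb=P[(d>0)&(P[...,2]>.205)&(P[...,2]<.24)&(hsv[...,1]>130)&(hsv[...,2]>120)&near];print("bar",len(bb),bb.min(0),bb.max(0))
N=(d>0)&(P[...,2]>.006)&(P[...,2]<.022)&(hsv[...,1]<90)&(hsv[...,2]>90)&(abs(P[...,0]-.64)<.1)&(abs(P[...,1]+.15)<.13)
q=P[N];print("nb",cv2.minAreaRect(np.ascontiguousarray(q[:,:2].astype(np.float32))))
E
```

```text
rail 488 [ 0.6421878  -0.15428067] 0.057951728608009005 0.1323551603710105
gap 233.1999613891681 309.15145821550425 271.1757098023362
plate 688 [0.01571067 0.10691748] 0.12551245989597262
ball 161 [ 0.64264207 -0.15375223  0.13859847] 0.015840409033893933
bar 234 [ 0.60568508 -0.16436527  0.21239152] [ 0.67905616 -0.14487663  0.23237655]
nb ((0.6423771381378174, -0.1534115970134735), (0.21186886727809906, 0.1479061096906662), 89.70059967041016)
```

Everything agrees, so I'll hold still briefly and then hand in.

>>> drive_tool(increments=[[0,0,0,0,0,0,-1],[0,0,0,0,0,0,-1],[0,0,0,0,0,0,-1],[0,0,0,0,0,0,-1],[0,0,0,0,0,0,-1],[0,0,0,0,0,0,-1],[0,0,0,0,0,0,-1],[0,0,0,0,0,0,-1]])

```text
time_s: 13.58
eef_pos: [0.6413, -0.1522, 0.2143]
eef_rot: [0.707, -0.0, 0.707, 0.0]
wrist_force: [-0.2, 0.7, -2.5]
opening: 0.178
```

```bash
python3 look.py d; python3 -c "
from bench import hand_in
print(hand_in())"
```

```text
13.575 [ 0.6413 -0.1522  0.2143] 0.17844678495326594 [-0.2  0.7 -2.5] [-0.009 -0.016 -0.03 ]
the job is handed in; nothing more can be done
None
```

View pics/Ld.png

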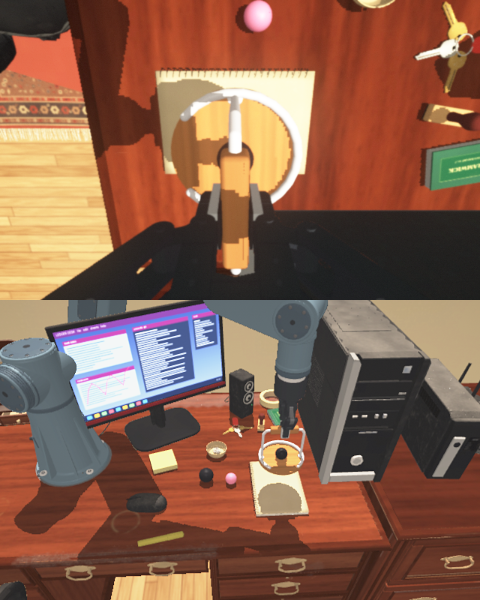

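I gripped the carrier by its handle bar, lifted it, carried it over the middle of the notebook, turned it about 118° and handed it in while holding it still, at about 13.6 s.

Last checks, measured from the side camera about 1 s before handing in:
- **Gap direction:** about 271°, against 270° for straight to the chair's side.
- **Level:** the plate tilts about 0.1°.
- **Height:** the underside is about 10.1 cm above the notebook, using its given 13 mm thickness.
- **Position:** the carrier's axis is within about 1 mm of the notebook's centre.
- **Ball:** it sits within about 1 mm of the carrier's axis. I did not touch it.
- **Other things:** in the last pictures the other objects look unmoved. The notebook measures where it was at the start.

No check failed. The two overhead and side views differed by up to about 5 mm on the carrier's starting position. A wrist-camera measurement just before gripping settled that.

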